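# Pack the carver's gift set

### The arm

A 6-joint arm with a two-finger parallel gripper is mounted at the origin on the work surface. World frame = base frame: x ahead of the robot, y to its left, z up, the work surface at z = 0. Lengths are in mm, angles in rad, forces in N, time in s.
With the tool pointing down it reaches from about 350 to 975 mm from the base axis. Payload 7.1 kg.
Tool frame: the origin (TCP) lies midway between the tips of the shut fingers; the grasp point (between the pads) lies ctrl.grip_point_offset behind it (ctrl.grip_point_offset is the distance from the TCP to the grasp point, in mm); z points along the fingers, y is the line along which they close (so a half turn about z gives the same grasp; the last joint's range is limited). The gripper opens to 88 mm and grips with 3 to 60 N. Pads are 20 mm wide; open, the fingers measure 115 mm over their backs; the gripper's body (75 mm by 178 mm) begins 61 mm behind the grasp point.
Start: joints at [1.145, 0.423, 1.63, -0, 1.089, -0.019], TCP at [247.263, 573.991, 222.675] pointing down, gripper open.
Joint ranges: [-3, 3], [-0.9, 2.11], [0.09, 2.58], [-1.31, 4.45], [0.11, 2.69], [-2.54, 2.54]. Speed limits (rad/s): [2.39, 2.39, 3.01, 3.14, 3.14, 3.14].

### API

Orientations are given as a rotation vector (axis times angle).
In Python, from workcell import ctrl gives the robot as it stands.
- The arm moves only by the tool apply_moves, never from a script. Its argument "targets" is a list of rows, each an object of numbers: "tx", "ty", "tz": the shift along the world's x, y, z in m; "spin": the turn about the world's z in degrees. In form: [{"tx": .., "ty": .., "tz": .., "spin": ..}, ...]. A call has exactly 8 rows; each row is the pose to reach, as a shift and turn from the pose commanded when the call began; what a row does not reach only later rows make up. A row lasts 1/10 s, in which the tool goes at most 50 mm and 8.59 degrees, less where a joint would pass 70% of its speed; a pose out of reach is approached as far as the arm can. A call with a gripper value outside its range is refused whole. "gripper" is the closure, from -1 (fully open) to 1 (shut), set as the call begins (left out, the last holds). The fingers move at their own pace and stop on an object; the grip force is fixed at half the most. Time passes only in rows, so rows that repeat a pose let the fingers close, or fill a call up. It gives the time, the measured TCP pose, the force, the opening and the grip force at its end, in the units of the state.
- ctrl.get_obs(): the state, without advancing time (a new reading comes with each control period).
- ctrl.get_image(name): name is "scene" or "top" or "wrist"; returns the picture (480x640x3 uint8, red, green, blue); there is no depth.
- ctrl.get_calibration(name): a dict with "fov_y" (degrees; the focal length in pixels is half the picture's height over the tangent of half this angle, whatever the lens; pixels are square), "cx", "cy" (the principal point, pixels), "rvec" (rotation vector, rad) and "tvec" (3), from world to camera coordinates, as OpenCV has them. Camera axes: x right, y down, z forward; pixel columns grow to the right and rows downward; lengths in mm; the calibration is good to about 2 mm. A picture is of the moment at which its call begins: read the wrist's pose just before it. get_calibration takes no time and is no camera call; for the wrist camera it gives the pose at the moment of the call.
- ctrl.close_job(): hands the job in; it is judged then, once.
Trained networks look in the newest picture that a camera, given by its name, has taken for a name from the list of things; names that differ only in an ending like _2 or _b are one class to them, and where a whole thing is asked for, a point or a joint stands for the part that bears it (a point fixed in the world has none). Each returns a list of dicts, best first, with "score" (0 to 1); they miss things now and then, are a little off and sometimes report something else, mostly with a low value. They report only what shows in the picture. A call takes as long as a camera call. They do not tell look-alikes from the thing itself.
- ctrl.outline_of(name, camera): "pixels" (480x640 bool, what is visible of it) and "box" ([left, top, right, bottom] in pixels, round what is visible of it).
- ctrl.pinpoint(name, camera): "uv" ([column, row] in pixels: a listed point, or the origin of a listed thing).
The state is a dict: "t": time; "qpos": joint angles; "qvel": joint speeds; "joint_torque": joint torques, N m; "ee_pos": TCP position; "orientation": TCP orientation; "ft_force": force on the tool from outside, world axes, zero at the start; "moment": the same for the moment, N m; "width": finger opening in mm; "grasp_force": force on a finger pad.
Only numpy, scipy, OpenCV 4.12 (cv2) and the standard library are available. Lean on these libraries where they do the work, as an engineer would, in place of code of your own. Each camera call takes 0.05 s, during which the arm holds its last target. There are 200 camera calls.

### The job

Finish packing the customer's gift set: put the finished dark seal with the brass bands and the red-lidded wax jar into the open wooden box, next to the small display dome that is already in it. Set each one down rather than dropping it, so that all three stand upright on the floor of the box. The pale uncarved blank and the white-lidded jar are not part of the set.

Things in the scene. Friction and masses are not known exactly. Their poses are not given: they have to be found in the camera images.
- giftbox_in (a point): Centre of the inner floor of the open pale wooden box, 8 mm above the bench. Box fixed. Inside 66 (x, across) x 170 (y, along) mm, 34 mm deep, walls 8 mm, rim 42 mm above the bench; z up; yaw up to 0.4 rad either way. The three pieces fit in one row along y, some 25 mm to spare in all. All stick out above the rim: fingers closing along the box's x near a piece's top stay above the walls.
- seal: Finished seal: upright square block of dark brown wood, 42 x 42 x 86 mm high, two brass bands round its lower half, brass square on top; about 0.14 kg. Origin: centre of its underside; x, y along its sides, z up. Stands on the bench. A pale plain blank of the same size is an unlisted bystander. Seal, blank and both jars start at least 95 mm apart, centre to centre.
- waxjar: Wax jar: upright round amber jar with red lid and paper label, straight-sided, diameter 48 mm, 84 mm high; about 0.16 kg. Origin: centre of its underside, z up. Stands on the bench. A jar of the same size with a white lid is an unlisted bystander.
- dome: Display dome, already packed: round green base (diameter 50 mm) with a clear dome over a carved nut, 72 mm high in all. Origin: centre of its underside, z up. Stands loose on the box floor about 57 mm from the box's centre towards the box's -y end; the rest of the box is empty.
Not all that is in view belongs to the job. Leave any purple look-alike of the waxjar alone.

How it is judged:
By the outcome, as a careful person would: the job done as asked, in the order asked, and still so for the second after the job is handed in, with the robot touching nothing.
It also fails if it takes over 59 s, if anything falls off the work surface, if the arm or the gripper's body presses on something with over 40 N, if the wrist force passes 120 N, or if a joint passes its speed limit or range.

## Working session

There is one attempt and no reset: what is moved stays moved. The work goes in short steps, Python scripts to look and compute and a tool call to move; the robot and the scene stay as the last step left them, time stands still between calls to the robot, and variables do not carry over. Pictures are saved under pics/ and viewed, at most 10 in all, crops included, and the job is handed in when it is done.

Besides the shell and the picture viewer there is one more tool, called after "Request:" as a command line: name --argument value ..., lists and objects as JSON in quotes. apply_moves: Moves the arm, as the interface text tells. Its arguments: {"type":"object","properties":{"targets":{"type":"array"},"gripper":{"type":"number"}},"required":["targets"]}

```bash
mkdir -p pics
cat > h.py <<'E'
import numpy as np, cv2
from workcell import ctrl
def cal(n):
    c=ctrl.get_calibration(n); f=240/np.tan(np.radians(c["fov_y"])/2)
    K=np.array([[f,0,c["cx"]],[0,f,c["cy"]],[0,0,1.]]); return K,np.array(c["rvec"],float),np.array(c["tvec"],float)
def ray(n,uv,z,C=None):
    K,r,t=C or cal(n); R=cv2.Rodrigues(r)[0]; d=R.T@np.linalg.inv(K)@np.array([uv[0],uv[1],1.]); o=-R.T@t
    return o+d*(z-o[2])/d[2]
def proj(n,P,C=None):
    K,r,t=C or cal(n); return cv2.projectPoints(np.array(P,float).reshape(-1,3),r,t,K,None)[0].reshape(-1,2)
E
python3 - <<'E'
from h import *
print(ctrl.get_obs(), ctrl.grip_point_offset)
ims=[]
for n in("top","scene"):
    im=ctrl.get_image(n); cv2.imwrite(f"pics/{n}0.png",im[:,:,::-1]); print(n,ctrl.get_calibration(n))
    for nm,z in(("seal",0),("waxjar",0),("dome",8),("giftbox_in",8)):
        for d in ctrl.pinpoint(nm,n): print(nm,np.round(d["uv"]),round(d["score"],2),np.round(ray(n,d["uv"],z)))
E
```

```text
{'t': 0.0, 'qpos': array([ 1.14501966e+00,  4.23865098e-01,  1.63066736e+00,  8.30558235e-06,
        1.08859884e+00, -1.90169576e-02]), 'qvel': array([-0.0017835 ,  0.00196579, -0.0007923 , -0.00058063, -0.00113968,
       -0.00039412]), 'joint_torque': array([-2.91651158e-03, -5.44642532e+01, -2.73645955e+01,  6.43275375e-02,
        2.30089843e-02, -1.26802602e-04]), 'ee_pos': array([247.02994128, 573.51272662, 221.89544703]), 'orientation': array([-6.34476756e-01, -3.07650139e+00,  2.35456379e-03]), 'ft_force': array([-0.32669492,  0.12933943, -0.18719651]), 'moment': array([ 0.07240086, -0.01173577, -0.02215047]), 'grasp_force': 0.0, 'width': 87.84725898646907} 18.700000000000003
top {'fov_y': 56.059171735539174, 'cx': 314.8039911665097, 'cy': 241.55980418060992, 'rvec': array([ 2.2293503 , -1.96139825,  0.20627407]), 'tvec': array([-78.90463994, 586.10493855, 729.7494645 ])}
seal [258. 316.] 0.65 [453.  84.   0.]
waxjar [266. 236.] 0.68 [603.  93.   0.]
waxjar [269. 178.] 0.65 [721. 105.   0.]
dome [436. 311.] 0.88 [ 504. -237.    8.]
scene {'fov_y': 56.75876504336908, 'cx': 322.67594397563937, 'cy': 239.92685111853166, 'rvec': array([ 1.57341199,  2.20018064, -0.67260622]), 'tvec': array([ 195.49733098, -435.23982584, 1096.80336962])}
seal [396. 210.] 0.83 [455.  93.   0.]
waxjar [363. 337.] 0.68 [716. 103.   0.]
waxjar [373. 273.] 0.59 [601.  88.   0.]
dome [225. 178.] 0.65 [ 492. -241.    8.]
giftbox_in [250. 190.] 0.79 [ 504. -182.    8.]
```

View pics/top0.png

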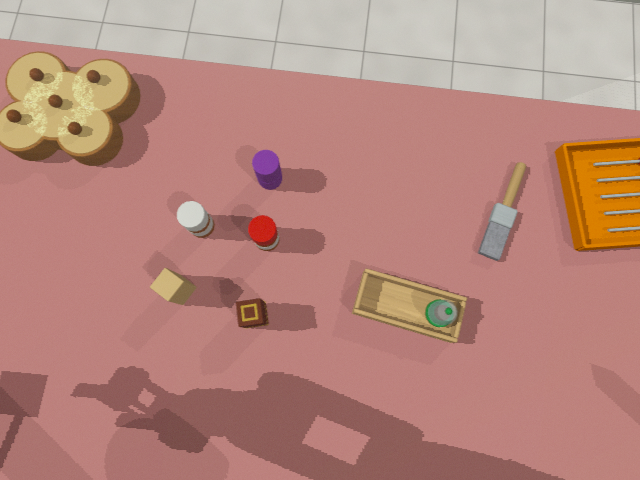

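View pics/scene0.png

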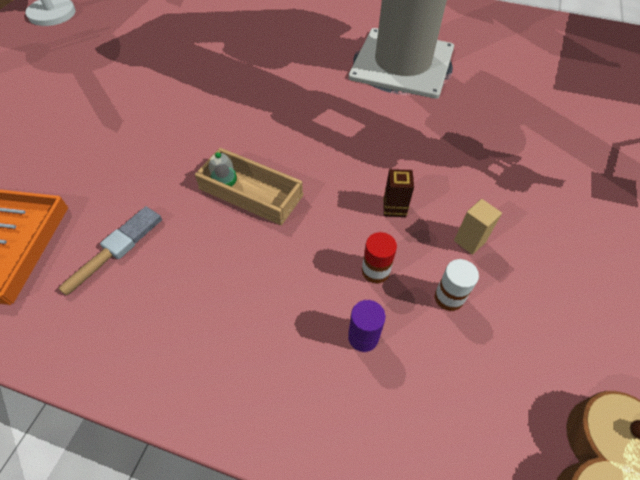

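The top view shows the seal (250,312), the red jar (264,235), the white jar (195,218), the purple look-alike (267,168), the blank (172,287), the box (410,305) and the dome (440,312).
- Could be taken for the seal: dark block with brass square (250,312), which I choose, or the pale blank (172,287).
- Could be taken for the jar: red lid (264,235), which I choose, the white lid (195,218) or the purple one (267,168).

Next I fit silhouettes in both views and check the choice in a crop.

```bash
cat >> h.py <<'E'
from scipy.optimize import minimize
def solid(kind,w,l,h,z0=0):
    if kind=="box": b=np.array([[sx*w/2,sy*l/2] for sx,sy in((1,1),(1,-1),(-1,-1),(-1,1))])
    else: a=np.linspace(0,2*np.pi,48); b=w/2*np.c_[np.cos(a),np.sin(a)]
    return np.vstack([np.c_[b,0*b[:,:1]+z] for z in(z0,z0+h)])
def place(S,p):
    c,s=np.cos(p[2]),np.sin(p[2]); return np.c_[S[:,0]*c-S[:,1]*s+p[0],S[:,0]*s+S[:,1]*c+p[1],S[:,2]]
def fit(S,masks,p0,yaw=True):
    """masks: {camera:(bool mask,calibration)}; returns pose, IoU per camera"""
    def ious(p):
        o=[]
        for n,(m,C) in masks.items():
            im=np.zeros((480,640),np.uint8); h=cv2.convexHull(proj(n,place(S,p),C).astype(np.float32))
            cv2.fillConvexPoly(im,np.round(h*16).astype(int),1,cv2.LINE_8,4); im=im>0
            o.append((im&m).sum()/(im|m).sum())
        return o
    f=lambda q:-sum(ious([p0[0]+q[0],p0[1]+q[1],p0[2]+(q[2]/40 if yaw else 0)]))
    best=min((minimize(f,[0,0,a],method="Nelder-Mead",options=dict(initial_simplex=np.array([[0,0,a],[12,0,a],[0,12,a],[0,0,a+12]]))) for a in(([-16,0,16] if yaw else [0]))),key=lambda r:r.fun)
    q=best.x; p=[p0[0]+q[0],p0[1]+q[1],p0[2]+(q[2]/40 if yaw else 0)]; return np.round(p,3),np.round(ious(p),3)
E
python3 - <<'E'
from h import *
J={"seal":(solid("box",42,42,86),[454,88,0.2],True),"waxjar":(solid("cyl",48,0,84),[602,90,0],False),"dome":(solid("cyl",50,0,72,8),[498,-239,0],False),"giftbox_in":(solid("box",82,186,42),[508,-182,-.25],True)}
M={k:{} for k in J}; C={}
for n in("top","scene"):
    im=ctrl.get_image(n); C[n]=cal(n)
    hsv=cv2.cvtColor(im,cv2.COLOR_RGB2HSV)
    for k,(S,p,y) in J.items():
        r=ctrl.outline_of(k,n) 
        u=proj(n,[[p[0],p[1],40]],C[n])[0]
        r=sorted(r,key=lambda d:np.hypot((d["box"][0]+d["box"][2])/2-u[0],(d["box"][1]+d["box"][3])/2-u[1]))
        print(n,k,[(round(d["score"],2),np.round(d["box"])) for d in r])
        if r: M[k][n]=(np.array(r[0]["pixels"]),C[n])
    vis=im.copy()
    globals().setdefault("V",{})[n]=vis
for k,(S,p,y) in J.items():
    if not M[k]: continue
    pose,io=fit(S,M[k],p,y); print(k,pose,io)
    for n in V:
        V[n]=cv2.polylines(V[n],[np.round(proj(n,place(S,pose),C[n])[len(S)//2:]).astype(int)],True,(0,255,255),1)
a=cv2.resize(V["top"][200:350,220:480],None,fx=3,fy=3,interpolation=cv2.INTER_CUBIC)
cv2.imwrite("pics/crop1.png",a[:,:,::-1])
E
```

```text
top seal [(0.57, array([236., 299., 268., 329.]))]
top waxjar [(0.91, array([246., 212., 278., 250.])), (0.75, array([251., 150., 280., 189.]))]
top dome [(0.62, array([423., 299., 455., 324.]))]
top giftbox_in [(0.72, array([353., 268., 466., 344.]))]
scene seal [(0.61, array([383., 169., 415., 214.]))]
scene waxjar [(0.74, array([362., 230., 397., 281.])), (0.75, array([351., 303., 384., 350.]))]
scene dome [(0.58, array([210., 151., 236., 187.]))]
scene giftbox_in [(0.61, array([196., 152., 305., 221.]))]
seal [4.53943e+02 8.88440e+01 2.67000e-01] [0.915 0.915]
waxjar [598.973  90.548   0.   ] [0.953 0.893]
dome [ 498.905 -237.67     0.   ] [0.655 0.56 ]
giftbox_in [ 5.04200e+02 -1.82554e+02 -1.51000e-01] [0.812 0.809]
```

View pics/crop1.png

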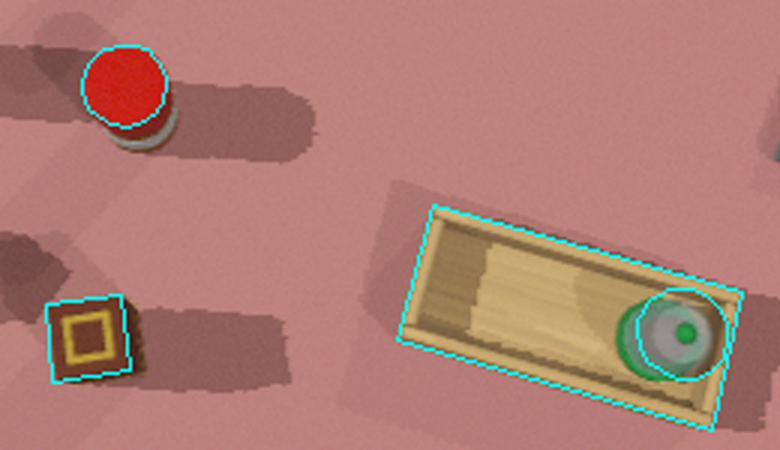

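The crop confirms the seal (dark, brass square at the block's top) and the red-lid jar. The fitted outlines lie on the seal, the lid and the box rim, and the dome sits at the box's -y end. The sizes and the dome's distance agree with the description. Now the seal.

Request:
apply_moves --targets '[{"tx":0.018,"ty":-0.042,"tz":0,"spin":-7},{"tx":0.036,"ty":-0.084,"tz":0,"spin":-14},{"tx":0.054,"ty":-0.126,"tz":0,"spin":-21},{"tx":0.072,"ty":-0.168,"tz":0,"spin":-28},{"tx":0.09,"ty":-0.21,"tz":0,"spin":-35},{"tx":0.108,"ty":-0.252,"tz":0,"spin":-42},{"tx":0.126,"ty":-0.294,"tz":0,"spin":-48},{"tx":0.144,"ty":-0.336,"tz":0,"spin":-51.4}]' --gripper -1

```text
t: 1.8
ee_pos: [391.8, 236.4, 223.0]
orientation: [1.91, 2.494, 0.001]
ft_force: [-0.3, 0.4, -0.2]
width: 88.0
grasp_force: 0.0
```

Request:
apply_moves --targets '[{"tx":0.018,"ty":-0.042,"tz":0,"spin":0},{"tx":0.036,"ty":-0.084,"tz":0,"spin":0},{"tx":0.054,"ty":-0.126,"tz":-0.01,"spin":0},{"tx":0.063,"ty":-0.149,"tz":-0.04,"spin":0},{"tx":0.063,"ty":-0.149,"tz":-0.08,"spin":0},{"tx":0.063,"ty":-0.149,"tz":-0.08,"spin":0},{"tx":0.063,"ty":-0.149,"tz":-0.08,"spin":0},{"tx":0.063,"ty":-0.149,"tz":-0.08,"spin":0}]'

```text
t: 2.6
ee_pos: [455.2, 89.7, 144.2]
orientation: [1.904, 2.497, 0.003]
ft_force: [0.5, 0.1, 1.1]
width: 88.0
grasp_force: 0.0
```

```bash
cat >> h.py <<'E'
def tool():
    o=ctrl.get_obs(); R=cv2.Rodrigues(np.array(o["orientation"]))[0]
    print("t",round(o["t"],2),"tcp",np.round(o["ee_pos"],1),"close ang",round(np.degrees(np.arctan2(R[1,1],R[0,1])),1),"down",np.round(R[2,2],3),"w",round(o["width"],1),"F",np.round(o["ft_force"],1),"gf",round(o["grasp_force"],1),"q",np.round(o["qpos"],2))
    return o
E
python3 - <<'E'
from h import *
tool(); im=ctrl.get_image("wrist"); C=cal("wrist")
r=ctrl.outline_of("seal","wrist"); print([(d["score"],d["box"]) for d in r])
S=solid("box",42,42,86)
if r: print(fit(S,{"wrist":(np.array(r[0]["pixels"]),C)},[454,89,.267]))
for c,p in(((0,255,255),[454,88.8,.267]),):
    for sl in(slice(0,4),slice(4,8)): im=cv2.polylines(im.copy(),[np.round(proj("wrist",place(S,p),C)[sl]).astype(int)],True,c,1)
cv2.imwrite("pics/w1.png",im[:,:,::-1])
E
```

```text
t 2.6 tcp [455.2  89.7 144.2] close ang 15.3 down -1.0 w 88.0 F [0.5 0.1 1.1] gf 0.0 q [ 0.17  0.31  2.04  0.    0.79 -0.1 ]
[(0.64, [282.7, 201.6, 350.1, 290.9])]
(array([4.54549e+02, 9.00430e+01, 2.58000e-01]), array([0.948]))
```

View pics/w1.png

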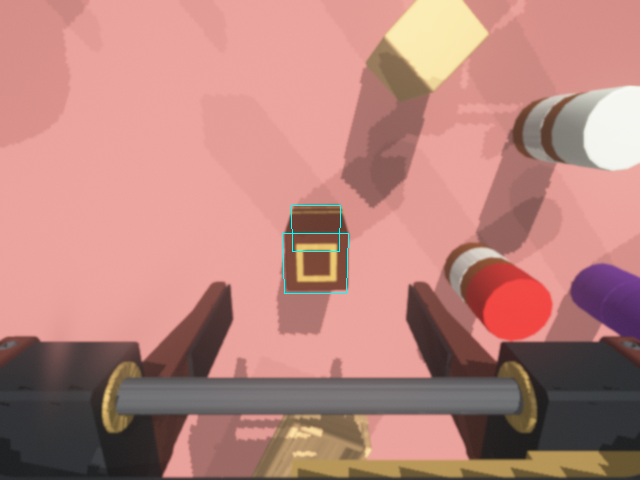

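The wrist view shows the dark, brass-topped seal at (316,262) between the open fingers, and its outline matches within 1 mm. I go down and grip.

Request:
apply_moves --targets '[{"tx":0,"ty":0,"tz":-0.03,"spin":0},{"tx":0,"ty":0,"tz":-0.06,"spin":0},{"tx":0,"ty":0,"tz":-0.08,"spin":0},{"tx":0,"ty":0,"tz":-0.09,"spin":0},{"tx":0,"ty":0,"tz":-0.095,"spin":0},{"tx":0,"ty":0,"tz":-0.095,"spin":0},{"tx":0,"ty":0,"tz":-0.095,"spin":0},{"tx":0,"ty":0,"tz":-0.095,"spin":0}]'

```text
t: 3.5
ee_pos: [455.0, 89.2, 48.6]
orientation: [1.905, 2.496, 0.002]
ft_force: [0.2, 0.6, -0.7]
width: 87.8
grasp_force: 0.0
```

Request:
apply_moves --targets '[{"tx":0,"ty":0,"tz":0,"spin":0},{"tx":0,"ty":0,"tz":0,"spin":0},{"tx":0,"ty":0,"tz":0,"spin":0},{"tx":0,"ty":0,"tz":0,"spin":0},{"tx":0,"ty":0,"tz":0,"spin":0},{"tx":0,"ty":0,"tz":0,"spin":0},{"tx":0,"ty":0,"tz":0,"spin":0},{"tx":0,"ty":0,"tz":0,"spin":0}]' --gripper 1

```text
t: 4.3
ee_pos: [454.2, 89.0, 47.6]
orientation: [-1.906, -2.497, 0.0]
ft_force: [-0.5, 0.1, 0.4]
width: 42.0
grasp_force: 30.0
```

Request:
apply_moves --targets '[{"tx":0,"ty":0,"tz":0.015,"spin":0},{"tx":0,"ty":0,"tz":0.04,"spin":0},{"tx":0,"ty":0,"tz":0.075,"spin":0},{"tx":0,"ty":0,"tz":0.11,"spin":0},{"tx":0,"ty":0,"tz":0.13,"spin":0},{"tx":0,"ty":0,"tz":0.13,"spin":0},{"tx":0,"ty":0,"tz":0.13,"spin":0},{"tx":0,"ty":0,"tz":0.13,"spin":0}]'

```text
t: 5.1
ee_pos: [453.2, 88.8, 176.2]
orientation: [-1.905, -2.496, 0.003]
ft_force: [-1.1, -0.5, -1.5]
width: 42.0
grasp_force: 30.0
```

Run:
```python
from h import *
o=tool()
th=-.151; c=np.array([504.2,-182.55]); A=np.array([[np.cos(th),np.sin(th)],[-np.sin(th),np.cos(th)]])
masks={}
for n in("top","scene"):
    im=ctrl.get_image(n); C=cal(n); r=ctrl.outline_of("giftbox_in",n)
    if r: masks[n]=(np.array(r[0]["pixels"]),C); 
    for d in ctrl.pinpoint("giftbox_in",n)[:1]: print("box pt",n,A@(ray(n,d["uv"],8,C)[:2]-c))
    for d in ctrl.pinpoint("dome",n)[:1]: print("dome pt",n,A@(ray(n,d["uv"],8,C)[:2]-c))
    hsv=cv2.cvtColor(im,cv2.COLOR_RGB2HSV); g=cv2.inRange(hsv,(45,90,40),(85,255,255))
    ys,xs=np.nonzero(g); 
    u0=proj(n,[[497,-238,20]],C)[0]; k=np.hypot(xs-u0[0],ys-u0[1])<25; pts=np.array([A@(ray(n,(x,y),18,C)[:2]-c) for x,y in zip(xs[k],ys[k])])
    print(n,"green y range @z18",pts.min(0),pts.max(0))
    # rim corner check: edges overlay
    if n=="top":
        v=im.copy()
        for S in(solid("box",82,186,42),solid("box",66,170,34,8)): v=cv2.polylines(v,[np.round(proj(n,place(S,[*c,th]),C)[4:]*16).astype(int)],True,(0,255,255),1,cv2.LINE_AA,4)
        v=cv2.polylines(v,[np.round(proj(n,place(solid("cyl",50,0,10,8),[*(A.T@[0,-57]+c),0]),C)[48:]).astype(int)],True,(255,0,0),1)
        cv2.imwrite("pics/box2.png",cv2.resize(v[255:355,340:480],None,fx=5,fy=5,interpolation=cv2.INTER_CUBIC)[:,:,::-1])
```

```text
t 5.1 tcp [453.2  88.8 176.2] close ang 15.3 down -1.0 w 42.0 F [-1.1 -0.5 -1.5] gf 30.0 q [ 0.17  0.25  2.02 -0.    0.87 -0.1 ]
box pt top [5.1819303  0.12595115]
dome pt top [  8.73026256 -55.65009616]
top green y range @z18 [-20.24136556 -78.49910563] [ 28.6616404  -33.37694407]
box pt scene [3.32593148 0.20202421]
dome pt scene [  2.65662149 -61.38725323]
scene green y range @z18 [ -47.73266984 -107.27276313] [ 15.68891479 -30.72969776]
```

View pics/box2.png

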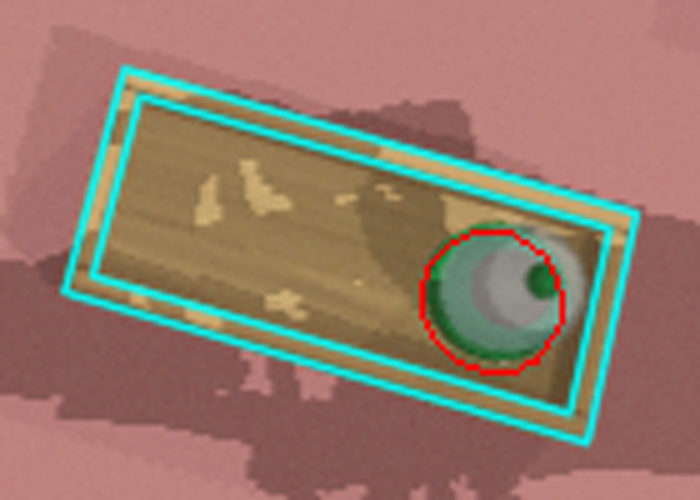

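The overlay matches the box's rim and inner edge. The red circle at (495,300) matches the dome's base, so the dome's near edge is at box y ≈ -32. I carry the seal to box y ≈ -1.

Request:
apply_moves --targets '[{"tx":0.005,"ty":-0.025,"tz":0,"spin":-3},{"tx":0.013,"ty":-0.065,"tz":0,"spin":-7},{"tx":0.021,"ty":-0.11,"tz":0,"spin":-11},{"tx":0.03,"ty":-0.155,"tz":0,"spin":-15},{"tx":0.038,"ty":-0.2,"tz":0,"spin":-19},{"tx":0.046,"ty":-0.24,"tz":0,"spin":-22},{"tx":0.051,"ty":-0.263,"tz":0,"spin":-24},{"tx":0.052,"ty":-0.273,"tz":0,"spin":-24}]'

```text
t: 6.3
ee_pos: [506.7, -186.2, 177.6]
orientation: [2.386, 2.043, 0.0]
ft_force: [-0.8, -0.8, -0.9]
width: 41.6
grasp_force: 30.0
```

Request:
apply_moves --targets '[{"tx":0,"ty":0,"tz":0,"spin":0},{"tx":0,"ty":0,"tz":-0.01,"spin":0},{"tx":0,"ty":0,"tz":-0.03,"spin":0},{"tx":0,"ty":0,"tz":-0.05,"spin":0},{"tx":0,"ty":0,"tz":-0.06,"spin":0},{"tx":0,"ty":0,"tz":-0.06,"spin":0},{"tx":0,"ty":0,"tz":-0.06,"spin":0},{"tx":0,"ty":0,"tz":-0.06,"spin":0}]'

```text
t: 7.1
ee_pos: [506.9, -183.9, 118.5]
orientation: [2.382, 2.046, 0.001]
ft_force: [-0.4, 0.0, -1.1]
width: 41.4
grasp_force: 30.0
```

Run:
```python
from h import *
o=tool()
p=[*o["ee_pos"][:2],-.151]; zb=o["ee_pos"][2]-47.6
im=ctrl.get_image("top"); C=cal("top"); im2=ctrl.get_image("scene"); C2=cal("scene")
def draw(v,n,C):
    v=v.copy()
    for S,q in((solid("box",42,42,86,zb),p),(solid("box",66,170,34,8),[504.2,-182.55,-.151])):
        for sl in(slice(0,4),slice(4,8)): v=cv2.polylines(v,[np.round(proj(n,place(S,q),C)[sl]).astype(int)],True,(0,255,255),1)
    return v
a=cv2.resize(draw(im,"top",C)[240:360,340:480],None,fx=2.8,fy=4,interpolation=cv2.INTER_CUBIC)
b=cv2.resize(draw(im2,"scene",C2)[100:240,180:320],(392,480))
cv2.imwrite("pics/p3.png",np.hstack([a,b])[:,:,::-1])
```

```text
t 7.1 tcp [ 506.9 -183.9  118.5] close ang -8.7 down -1.0 w 41.4 F [-0.4  0.  -1.1] gf 30.0 q [-0.37  0.45  1.89  0.    0.8  -0.22]
```

View pics/p3.png

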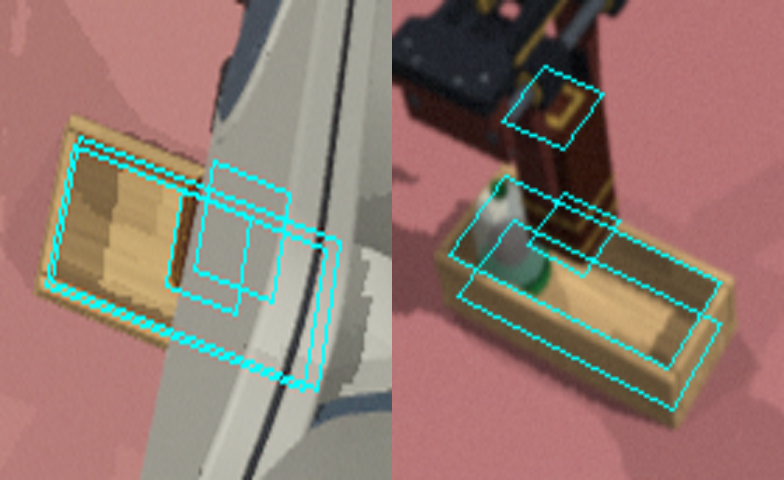

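The scene half shows the seal upright over the box's middle, with brass at (570,103), and the dome clear to its left. The overlays agree. I lower it gently.

Request:
apply_moves --targets '[{"tx":0,"ty":0,"tz":-0.01,"spin":0},{"tx":0,"ty":0,"tz":-0.025,"spin":0},{"tx":0,"ty":0,"tz":-0.04,"spin":0},{"tx":0,"ty":0,"tz":-0.052,"spin":0},{"tx":0,"ty":0,"tz":-0.058,"spin":0},{"tx":0,"ty":0,"tz":-0.06,"spin":0},{"tx":0,"ty":0,"tz":-0.06,"spin":0},{"tx":0,"ty":0,"tz":-0.06,"spin":0}]'

```text
t: 8.0
ee_pos: [506.7, -184.2, 58.1]
orientation: [2.383, 2.046, 0.001]
ft_force: [-0.1, 0.8, -0.6]
width: 41.7
grasp_force: 30.0
```

Request:
apply_moves --targets '[{"tx":0,"ty":0,"tz":-0.0004,"spin":0},{"tx":0,"ty":0,"tz":-0.0008,"spin":0},{"tx":0,"ty":0,"tz":-0.0012,"spin":0},{"tx":0,"ty":0,"tz":-0.0016,"spin":0},{"tx":0,"ty":0,"tz":-0.002,"spin":0},{"tx":0,"ty":0,"tz":-0.002,"spin":0},{"tx":0,"ty":0,"tz":-0.002,"spin":0},{"tx":0,"ty":0,"tz":-0.002,"spin":0}]'

```text
t: 8.8
ee_pos: [506.2, -184.0, 55.6]
orientation: [-2.384, -2.046, 0.0]
ft_force: [0.3, 0.2, -0.9]
width: 42.0
grasp_force: 30.0
```

Request:
apply_moves --targets '[{"tx":0,"ty":0,"tz":-0.0004,"spin":0},{"tx":0,"ty":0,"tz":-0.0008,"spin":0},{"tx":0,"ty":0,"tz":-0.0012,"spin":0},{"tx":0,"ty":0,"tz":-0.0015,"spin":0},{"tx":0,"ty":0,"tz":-0.0015,"spin":0},{"tx":0,"ty":0,"tz":-0.0015,"spin":0},{"tx":0,"ty":0,"tz":-0.0015,"spin":0},{"tx":0,"ty":0,"tz":-0.0015,"spin":0}]'

```text
t: 9.6
ee_pos: [506.3, -184.0, 55.6]
orientation: [2.384, 2.046, 0.0]
ft_force: [-4.6, 2.2, 16.5]
width: 41.7
grasp_force: 30.0
```

Contact with the floor. I ease off slightly and then release.

Request:
apply_moves --targets '[{"tx":0,"ty":0,"tz":0.0006,"spin":0},{"tx":0,"ty":0,"tz":0.001,"spin":0},{"tx":0,"ty":0,"tz":0.001,"spin":0},{"tx":0,"ty":0,"tz":0.001,"spin":0},{"tx":0,"ty":0,"tz":0.001,"spin":0},{"tx":0,"ty":0,"tz":0.001,"spin":0},{"tx":0,"ty":0,"tz":0.001,"spin":0},{"tx":0,"ty":0,"tz":0.001,"spin":0}]'

```text
t: 10.4
ee_pos: [506.3, -184.0, 55.6]
orientation: [-2.384, -2.046, 0.0]
ft_force: [-2.4, 1.2, 8.7]
width: 41.7
grasp_force: 30.0
```

Request:
apply_moves --targets '[{"tx":0,"ty":0,"tz":0,"spin":0},{"tx":0,"ty":0,"tz":0,"spin":0},{"tx":0,"ty":0,"tz":0,"spin":0},{"tx":0,"ty":0,"tz":0,"spin":0},{"tx":0,"ty":0,"tz":0,"spin":0},{"tx":0,"ty":0,"tz":0,"spin":0},{"tx":0,"ty":0,"tz":0,"spin":0},{"tx":0,"ty":0,"tz":0,"spin":0}]' --gripper -1

```text
t: 11.2
ee_pos: [506.3, -184.0, 55.2]
orientation: [2.384, 2.046, 0.0]
ft_force: [-1.1, -0.4, 0.3]
width: 88.3
grasp_force: 0.0
```

Request:
apply_moves --targets '[{"tx":0,"ty":0,"tz":0.01,"spin":0},{"tx":0,"ty":0,"tz":0.03,"spin":0},{"tx":0,"ty":0,"tz":0.06,"spin":0},{"tx":0,"ty":0,"tz":0.09,"spin":0},{"tx":0,"ty":0,"tz":0.11,"spin":0},{"tx":0,"ty":0,"tz":0.12,"spin":0},{"tx":0,"ty":0,"tz":0.12,"spin":0},{"tx":0,"ty":0,"tz":0.12,"spin":0}]'

```text
t: 12.0
ee_pos: [505.8, -183.9, 174.7]
orientation: [-2.383, -2.046, 0.0]
ft_force: [0.6, 0.2, -0.5]
width: 87.8
grasp_force: 0.0
```

Run:
```python
from h import *
tool()
im=ctrl.get_image("wrist"); C=cal("wrist"); r=ctrl.outline_of("seal","wrist")
if r: print(fit(solid("box",42,42,86,8),{"wrist":(np.array(r[0]["pixels"]),C)},[506,-184,-.151]))
cv2.imwrite("pics/w4.png",im[:,:,::-1])
```

```text
t 12.0 tcp [ 505.8 -183.9  174.7] close ang -8.7 down -1.0 w 87.8 F [ 0.6  0.2 -0.5] gf 0.0 q [-0.37  0.36  1.86  0.    0.92 -0.22]
```

View pics/w4.png

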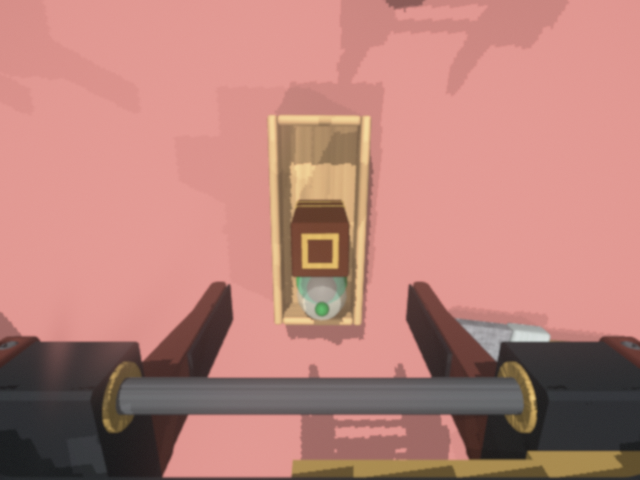

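The seal stands upright in the box at (320,250), centred and parallel, with the dome at (322,305) undisturbed. Next the red jar.

Request:
apply_moves --targets '[{"tx":0.01,"ty":0.03,"tz":0,"spin":0},{"tx":0.024,"ty":0.07,"tz":0,"spin":0},{"tx":0.038,"ty":0.112,"tz":0,"spin":0},{"tx":0.053,"ty":0.155,"tz":0,"spin":0},{"tx":0.068,"ty":0.198,"tz":0,"spin":0},{"tx":0.082,"ty":0.24,"tz":0,"spin":0},{"tx":0.091,"ty":0.265,"tz":0,"spin":0},{"tx":0.094,"ty":0.274,"tz":0,"spin":0}]'

```text
t: 12.9
ee_pos: [600.3, 92.4, 173.8]
orientation: [-2.38, -2.049, 0.002]
ft_force: [0.0, -0.3, -0.6]
width: 87.4
grasp_force: 0.0
```

Request:
apply_moves --targets '[{"tx":0,"ty":0,"tz":0,"spin":0},{"tx":0,"ty":0,"tz":-0.01,"spin":0},{"tx":0,"ty":0,"tz":-0.02,"spin":0},{"tx":0,"ty":0,"tz":-0.03,"spin":0},{"tx":0,"ty":0,"tz":-0.03,"spin":0},{"tx":0,"ty":0,"tz":-0.03,"spin":0},{"tx":0,"ty":0,"tz":-0.03,"spin":0},{"tx":0,"ty":0,"tz":-0.03,"spin":0}]'

```text
t: 13.7
ee_pos: [600.6, 89.9, 145.6]
orientation: [2.383, 2.046, 0.001]
ft_force: [-0.2, -0.4, 0.2]
width: 87.9
grasp_force: 0.0
```

Run:
```python
from h import *
tool(); im=ctrl.get_image("wrist"); C=cal("wrist"); S=solid("cyl",48,0,84)
r=ctrl.outline_of("waxjar","wrist"); u=proj("wrist",[[600,90,50]],C)[0]
r.sort(key=lambda d:np.hypot((d["box"][0]+d["box"][2])/2-u[0],(d["box"][1]+d["box"][3])/2-u[1])); print([(round(d["score"],2),d["box"]) for d in r])
p=[599.5,90,0]
if r: p,i=fit(S,{"wrist":(np.array(r[0]["pixels"]),C)},p,False); print(p,i)
for sl in(slice(0,48),slice(48,96)): im=cv2.polylines(im.copy(),[np.round(proj("wrist",place(S,p),C)[sl]).astype(int)],True,(0,255,255),1)
cv2.imwrite("pics/w5.png",im[:,:,::-1])
```

```text
t 13.7 tcp [600.6  89.9 145.6] close ang -8.7 down -1.0 w 87.9 F [-0.2 -0.4  0.2] gf 0.0 q [0.13 0.49 1.72 0.   0.92 0.28]
[(0.91, [283.5, 199.9, 351.4, 291.4]), (0.85, [427.9, 165.0, 541.6, 248.3])]
[599.672  92.621   0.   ] [0.951]
```

View pics/w5.png

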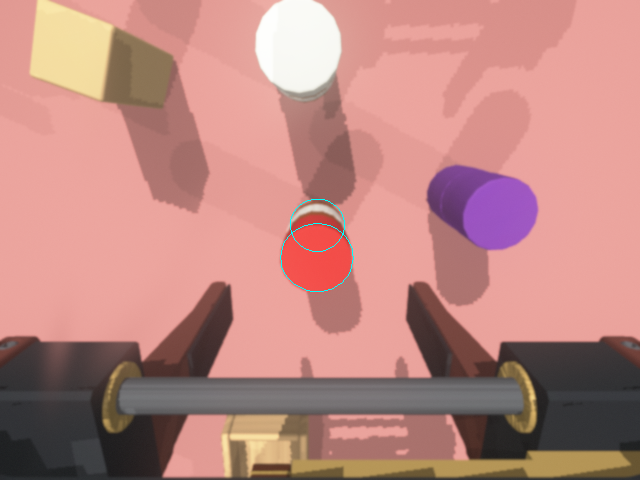

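The red lid is at (317,257), centred between the open fingers; the purple and white jars are well clear. I shift +1.5 mm in y, descend and grip.

Request:
apply_moves --targets '[{"tx":0,"ty":0.0015,"tz":-0.03,"spin":0},{"tx":0,"ty":0.0015,"tz":-0.06,"spin":0},{"tx":0,"ty":0.0015,"tz":-0.08,"spin":0},{"tx":0,"ty":0.0015,"tz":-0.09,"spin":0},{"tx":0,"ty":0.0015,"tz":-0.097,"spin":0},{"tx":0,"ty":0.0015,"tz":-0.097,"spin":0},{"tx":0,"ty":0.0015,"tz":-0.097,"spin":0},{"tx":0,"ty":0.0015,"tz":-0.097,"spin":0}]'

```text
t: 14.6
ee_pos: [601.1, 91.6, 49.2]
orientation: [2.383, 2.046, 0.002]
ft_force: [-0.3, -0.6, 0.4]
width: 88.1
grasp_force: 0.0
```

Request:
apply_moves --targets '[{"tx":0,"ty":0,"tz":0,"spin":0},{"tx":0,"ty":0,"tz":0,"spin":0},{"tx":0,"ty":0,"tz":0,"spin":0},{"tx":0,"ty":0,"tz":0,"spin":0},{"tx":0,"ty":0,"tz":0,"spin":0},{"tx":0,"ty":0,"tz":0,"spin":0},{"tx":0,"ty":0,"tz":0,"spin":0},{"tx":0,"ty":0,"tz":0,"spin":0}]' --gripper 1

```text
t: 15.4
ee_pos: [600.1, 91.5, 48.1]
orientation: [-2.384, -2.046, 0.0]
ft_force: [-0.8, -1.3, -0.5]
width: 47.7
grasp_force: 30.0
```

Request:
apply_moves --targets '[{"tx":0,"ty":0,"tz":0.015,"spin":0},{"tx":0,"ty":0,"tz":0.04,"spin":0},{"tx":0,"ty":0,"tz":0.08,"spin":0},{"tx":0,"ty":0,"tz":0.115,"spin":0},{"tx":0,"ty":0,"tz":0.13,"spin":0},{"tx":0,"ty":0,"tz":0.13,"spin":0},{"tx":0,"ty":0,"tz":0.13,"spin":0},{"tx":0,"ty":0,"tz":0.13,"spin":0}]'

```text
t: 16.2
ee_pos: [599.0, 91.3, 176.2]
orientation: [-2.382, -2.045, 0.004]
ft_force: [0.5, -0.5, -2.2]
width: 47.6
grasp_force: 30.0
```

Gripped at 47.7 mm (expected 48). I carry it to box y ≈ +52.5, which is (514.3, -131).

Request:
apply_moves --targets '[{"tx":-0.008,"ty":-0.02,"tz":0,"spin":0},{"tx":-0.021,"ty":-0.055,"tz":0,"spin":0},{"tx":-0.036,"ty":-0.095,"tz":0,"spin":0},{"tx":-0.051,"ty":-0.135,"tz":0,"spin":0},{"tx":-0.066,"ty":-0.173,"tz":0,"spin":0},{"tx":-0.077,"ty":-0.203,"tz":0,"spin":0},{"tx":-0.083,"ty":-0.218,"tz":0,"spin":0},{"tx":-0.0847,"ty":-0.2224,"tz":0,"spin":0}]'

```text
t: 17.0
ee_pos: [514.0, -132.2, 176.6]
orientation: [-2.384, -2.042, 0.003]
ft_force: [0.9, -0.6, -1.4]
width: 47.6
grasp_force: 30.0
```

Request:
apply_moves --targets '[{"tx":0,"ty":0,"tz":0,"spin":0},{"tx":0,"ty":0,"tz":0,"spin":0},{"tx":0,"ty":0,"tz":-0.01,"spin":0},{"tx":0,"ty":0,"tz":-0.02,"spin":0},{"tx":0,"ty":0,"tz":-0.025,"spin":0},{"tx":0,"ty":0,"tz":-0.025,"spin":0},{"tx":0,"ty":0,"tz":-0.025,"spin":0},{"tx":0,"ty":0,"tz":-0.025,"spin":0}]'

```text
t: 17.8
ee_pos: [515.8, -130.9, 153.4]
orientation: [2.383, 2.046, 0.0]
ft_force: [-0.4, -1.0, -0.9]
width: 47.5
grasp_force: 30.0
```

Run:
```python
from h import *
o=tool()
p=[*o["ee_pos"][:2],-.151]; zb=o["ee_pos"][2]-48.1
im=ctrl.get_image("scene"); C=cal("scene"); v=im.copy()
for S,q in((solid("cyl",48,0,84,zb),p),(solid("box",66,170,34,8),[505,-182.55,-.151]),(solid("box",42,42,86,8),[506.3,-184,-.151])):
    h=len(S)//2
    for sl in(slice(0,h),slice(h,2*h)): v=cv2.polylines(v,[np.round(proj("scene",place(S,q),C)[sl]).astype(int)],True,(0,255,255),1)
cv2.imwrite("pics/p6.png",np.hstack([cv2.resize(a[100:240,180:320],(400,400),interpolation=cv2.INTER_CUBIC) for a in(im,v)])[:,:,::-1])
```

```text
t 17.8 tcp [ 515.8 -130.9  153.4] close ang -8.7 down -1.0 w 47.5 F [-0.4 -1.  -0.9] gf 30.0 q [-0.27  0.38  1.89  0.    0.87 -0.12]
```

View pics/p6.png

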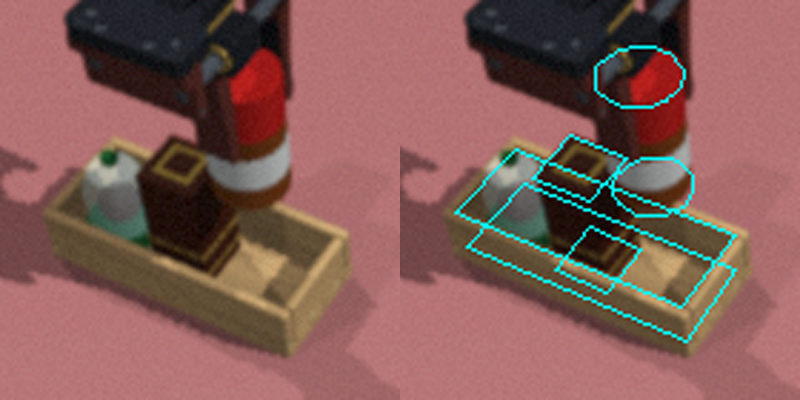

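The jar hangs upright past the seal towards the empty end at (260,130). The seal, at (190,205), stands next to the dome, and the overlays agree. I lower the jar.

Request:
apply_moves --targets '[{"tx":0,"ty":0,"tz":-0.015,"spin":0},{"tx":0,"ty":0,"tz":-0.035,"spin":0},{"tx":0,"ty":0,"tz":-0.055,"spin":0},{"tx":0,"ty":0,"tz":-0.075,"spin":0},{"tx":0,"ty":0,"tz":-0.087,"spin":0},{"tx":0,"ty":0,"tz":-0.093,"spin":0},{"tx":0,"ty":0,"tz":-0.095,"spin":0},{"tx":0,"ty":0,"tz":-0.095,"spin":0}]'

```text
t: 18.65
ee_pos: [515.9, -131.0, 58.5]
orientation: [2.383, 2.046, 0.001]
ft_force: [-0.7, -0.6, -1.0]
width: 47.5
grasp_force: 30.0
```

Request:
apply_moves --targets '[{"tx":0,"ty":0,"tz":-0.0004,"spin":0},{"tx":0,"ty":0,"tz":-0.0008,"spin":0},{"tx":0,"ty":0,"tz":-0.0012,"spin":0},{"tx":0,"ty":0,"tz":-0.0016,"spin":0},{"tx":0,"ty":0,"tz":-0.002,"spin":0},{"tx":0,"ty":0,"tz":-0.002,"spin":0},{"tx":0,"ty":0,"tz":-0.002,"spin":0},{"tx":0,"ty":0,"tz":-0.002,"spin":0}]'

```text
t: 19.45
ee_pos: [515.6, -130.9, 56.2]
orientation: [-2.384, -2.046, 0.0]
ft_force: [-0.2, 0.2, -1.9]
width: 47.5
grasp_force: 30.0
```

Request:
apply_moves --targets '[{"tx":0,"ty":0,"tz":-0.0003,"spin":0},{"tx":0,"ty":0,"tz":-0.0006,"spin":0},{"tx":0,"ty":0,"tz":-0.0009,"spin":0},{"tx":0,"ty":0,"tz":-0.001,"spin":0},{"tx":0,"ty":0,"tz":-0.001,"spin":0},{"tx":0,"ty":0,"tz":-0.001,"spin":0},{"tx":0,"ty":0,"tz":-0.001,"spin":0},{"tx":0,"ty":0,"tz":-0.001,"spin":0}]'

```text
t: 20.25
ee_pos: [515.5, -130.9, 56.1]
orientation: [2.384, 2.046, 0.0]
ft_force: [-3.3, 1.2, 10.0]
width: 47.6
grasp_force: 30.0
```

Contact at the expected height, so I release and retreat.

Request:
apply_moves --targets '[{"tx":0,"ty":0,"tz":0.0004,"spin":0},{"tx":0,"ty":0,"tz":0.0005,"spin":0},{"tx":0,"ty":0,"tz":0.0005,"spin":0},{"tx":0,"ty":0,"tz":0.0005,"spin":0},{"tx":0,"ty":0,"tz":0.0005,"spin":0},{"tx":0,"ty":0,"tz":0.0005,"spin":0},{"tx":0,"ty":0,"tz":0.0005,"spin":0},{"tx":0,"ty":0,"tz":0.0005,"spin":0}]' --gripper -1

```text
t: 21.05
ee_pos: [515.5, -130.9, 55.6]
orientation: [-2.384, -2.046, 0.0]
ft_force: [-0.2, -0.2, -0.4]
width: 88.0
grasp_force: 0.0
```

Request:
apply_moves --targets '[{"tx":0,"ty":0,"tz":0.01,"spin":0},{"tx":0,"ty":0,"tz":0.03,"spin":0},{"tx":0,"ty":0,"tz":0.06,"spin":0},{"tx":0,"ty":0,"tz":0.09,"spin":0},{"tx":0,"ty":0,"tz":0.12,"spin":0},{"tx":0,"ty":0,"tz":0.14,"spin":0},{"tx":0,"ty":0,"tz":0.14,"spin":0},{"tx":0,"ty":0,"tz":0.14,"spin":0}]'

```text
t: 21.85
ee_pos: [515.5, -130.9, 196.0]
orientation: [2.383, 2.046, 0.001]
ft_force: [0.6, 0.0, 0.2]
width: 88.2
grasp_force: 0.0
```

Run:
```python
from h import *
tool()
a=cv2.resize(ctrl.get_image("wrist")[90:390,170:470],(400,400)); b=cv2.resize(ctrl.get_image("scene")[100:240,180:320],(400,400),interpolation=cv2.INTER_CUBIC)
cv2.imwrite("pics/p7.png",np.hstack([a,b])[:,:,::-1])
```

```text
t 21.85 tcp [ 515.5 -130.9  196. ] close ang -8.7 down -1.0 w 88.2 F [0.6 0.  0.2] gf 0.0 q [-0.27  0.32  1.86 -0.    0.96 -0.12]
```

View pics/p7.png

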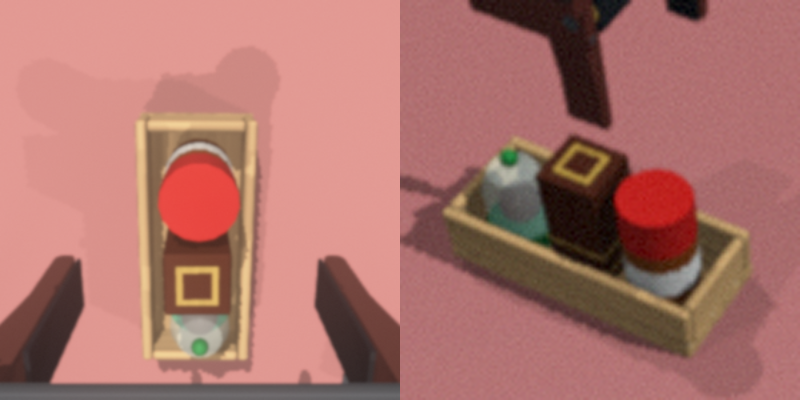

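Both views show the dome, seal and red jar standing upright in one row in the box, with the gripper clear above. I hand the job in.

```bash
python3 -c "
from workcell import ctrl
print(ctrl.close_job())"
```

```text
the job is handed in; nothing more can be done
None
```

The seal and then the red-lidded jar were set down in the box beside the dome; the last pictures show all three upright, and the job was handed in at about 22 s of the 59 s allowed.

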